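# Fill a gift tin with pralines from the spouted jug

## Task

Pick up the steel jug by its red handle, keep it upright while you turn it until its spout faces the blue gift tin, then tip it over the tin so that all four gold pralines roll into the tin. Then set the empty jug back upright on its cork mat and let go of it; leave the tin standing and do not shift the oil bottle, the honey jar or the spice can.

Things in the scene. Friction and masses are not known exactly. Their poses are not given: they have to be found in the camera images.
- jug: Loose steel jug, 0.2 kg, open on top, standing on the mat, pralines inside. Origin: at its underside; x to the spout, z up; it stands on x = -48 to +50 mm. Inside 56 mm wide (y); inner floor at z = 4 mm, x = -44 to +3 mm; back wall 105 mm tall, outside at x = -46 mm. From x = 3 mm a straight chute rises at 43 degrees to the lip: balls roll out only beyond 43 degrees of tip; 60 to 65 empties it.
- jug_handle (a point): Centre of the red handle, (-95, 0, 75) mm in the jug's frame, same axes. A flat bar 14 mm thick (jug's y: pinch here), 26 wide, 80 long, leaning 20 degrees back from vertical: its free top points along (-0.34, 0, 0.94). Two brackets 10 mm thick join it to the wall at z = 46 and 88 mm. Grip it with the tool leaning back in line with it, to leave room to tip forward; hold firmly (about 40 N).
- jug_spout (a point): Middle of the spout's lip, at (81.5, 0, 78) mm in the jug's frame, same axes as the jug. The lip is 46 mm wide inside; the chute's side walls stand up to 38 mm beside it.
- tin: Loose open round gift tin, blue with a brass band, 110 mm outside diameter, 80 mm tall, wall 3 mm, inner floor 4 mm above its underside, 0.35 kg. Origin: centre of its underside, z up.
- tin_mouth (a point): Centre of the tin's open mouth, at its rim height (80 mm above the counter), axes of the tin.
- mat: Round cork mat fixed to the counter, 140 mm in diameter, 4 mm thick, origin at the centre of its underside (counter height); its top is 4 mm above. The jug belongs with its origin about over the mat's centre, facing any way.
- praline1: Gold-wrapped praline, a ball 22 mm in diameter, 12 g; origin at its centre. Starts inside the jug.
- praline2: Gold-wrapped praline, a ball 22 mm in diameter, 12 g; origin at its centre. Starts inside the jug.
- praline3: Gold-wrapped praline, a ball 22 mm in diameter, 12 g; origin at its centre. Starts inside the jug.
- praline4: Gold-wrapped praline, a ball 22 mm in diameter, 12 g; origin at its centre. Starts inside the jug.
- oil_bottle: Bystander: green glass oil bottle, 60 mm diameter, 200 mm tall, origin at the centre of its underside.
- honey_jar: Bystander: amber honey jar, 68 mm diameter, 85 mm tall, origin at the centre of its underside.
- spice_can: Bystander: spice can with a red label, 68 mm diameter, 100 mm tall, origin at the centre of its underside.

How it is judged (in metres and radians):
On the way, in this order (a step that is already met when the one before it is completed fails the run):
1. the jug is upright (within 14 degrees), lifted off its mat, and turned so that its spout points at the tin (the tin's centre within 30 mm of the line of the spout, ahead of it) (y of tin_mouth in the frame of jug between -0.03 and 0.03 m and x of tin_mouth in the frame of jug above 0.05 m and angle between jug's own z axis and vertical below 0.25 rad and height (world z) of jug above 0.012 m), for 0.2 s.
2. the jug is tipped by more than 40 degrees with its spout over the tin (angle between jug's own z axis and vertical above 0.7 rad and horizontal distance between jug_spout and tin_mouth below 0.07 m and y of tin_mouth in the frame of jug between -0.03 and 0.03 m), for 0.1 s.
3. all four pralines are inside the tin (horizontal distance between each of praline1, praline2, praline3, praline4 and tin below 0.055 m and z of praline1 in the frame of tin between 0 and 0.075 m and z of praline2 in the frame of tin between 0 and 0.075 m and z of praline3 in the frame of tin between 0 and 0.075 m and z of praline4 in the frame of tin between 0 and 0.075 m), for 0.2 s.
At the end, for the whole second after the job is handed in: All four pralines lie inside the tin, the tin stands upright on the counter, and the jug stands upright, at rest and released on the cork mat, its origin within 40 mm of the mat's centre (all of step 3 and angle between tin's own z axis and vertical below 0.1 rad and height (world z) of tin below 0.01 m and horizontal distance between jug and mat below 0.04 m and angle between jug's own z axis and vertical below 0.06 rad and height (world z) of jug between 0 and 0.009 m and linear speed of each of jug, tin below 0.02 m/s); the robot touches nothing.
It fails at once if the jug is tipped by more than 26 degrees while its spout does not face the tin (tin's centre more than 45 mm beside the line of the spout) (angle between jug's own z axis and vertical above 0.45 rad and not (y of tin_mouth in the frame of jug between -0.045 and 0.045 m)).
It fails at once if the oil bottle is shifted by more than 25 mm (distance of oil_bottle from where it was at the start of the episode above 0.025 m).
It fails at once if the honey jar is shifted by more than 25 mm (distance of honey_jar from where it was at the start of the episode above 0.025 m).
It fails at once if the spice can is shifted by more than 25 mm (distance of spice_can from where it was at the start of the episode above 0.025 m).
It also fails if it takes over 66 s, if anything falls off the work surface, if the arm or the gripper's body presses on something with over 40 N, if the wrist force passes 120 N, or if a joint passes its speed limit or range.

## Robot

A 6-joint arm with a two-finger parallel gripper is mounted at the origin on the work surface. World frame = base frame: x ahead of the robot, y to its left, z up, the work surface at z = 0. Lengths are in mm, angles in rad, forces in N, time in s.
With the tool pointing down it reaches from about 275 to 750 mm from the base axis. Payload 10.2 kg.
Tool frame: the origin (TCP) lies between the finger pads; the fingertips stand 17 mm ahead of it and the grasp point (between the pads) lies 2 mm behind it (tips_ahead is the distance from the TCP to the fingertips, in mm); z points along the fingers, y is the line along which they close (so a half turn about z gives the same grasp; the last joint's range is limited). The gripper opens to 85 mm and grips with 20 to 120 N. Pads are 22 mm wide; open, the fingers measure 114 mm over their backs; the gripper's body (76 mm by 85 mm) begins 54 mm behind the grasp point. The pads swing forward as they close: fully open they stand 13 mm farther back than shut.
Start: joints at [-1.48, 0.313, 1.498, -0, 1.331, -0.223], TCP at [162.042, -499.373, 248.294] pointing down, gripper open.
Joint ranges: [-2.94, 2.94], [-0.97, 2.17], [0.19, 2.56], [-1.23, 4.37], [0.02, 3.11], [-2.88, 2.88]. Speed limits (rad/s): [2.39, 2.39, 3.01, 3.14, 3.14, 3.14].

## Interface

Orientations are given as a unit quaternion [w, x, y, z].
In Python, from rig import sense, capture, finish_job, boxes_of, tips_ahead gives the robot as it stands.
- The arm moves only by the tool drive_tool, never from a script. Its argument "commands" is text: rows parted by semicolons, each of 7 numbers parted by spaces: the shift along the world's x, y, z in units of 0.1 m (1.0 is 0.1 m), then the turn, a rotation vector about the world's x, y, z in units of pi/4 rad (1.0 is pi/4 rad), then the opening in per cent of the stroke, from 0 (shut) to 100 (fully open). A call has 1 to 20 rows; each row shifts and turns the commanded pose from where the row before left it; what a row does not reach is not made up. A row lasts 1/12 s, in which the tool goes at most 41.7 mm and 7.16 degrees, less where a joint would pass 70% of its speed; a pose out of reach is approached as far as the arm can. A call with a number of a shift or a turn outside -1 to 1 is refused whole. A call with a gripper value outside its range is refused whole. The fingers move at their own pace and stop on an object; "force" is the grip in N (left out, the last holds). Time passes only in rows, so rows that do not move let the fingers close. It gives the time, the measured TCP pose, the force, the opening and the grip force at its end, in the units of the state.
- sense(): the state, without advancing time (a new reading comes with each control period).
- capture(name): name is "side" or "top" or "wrist"; returns a dict with "pixels" (420x560x3 uint8, blue, green, red), "fov_y" (degrees; the focal length in pixels is half the picture's height over the tangent of half this angle, whatever the lens; pixels are square), "cx", "cy" (the principal point, pixels), "position" and "attitude" of the camera in the world; the wrist camera has in their place "tool_from_camera" (4x4, takes a point from camera to tool coordinates, whose origin is the TCP and whose axes are the flange's). Camera axes: x right, y down, z forward; pixel columns grow to the right and rows downward; lengths in mm; the calibration is good to about 2 mm. A picture is of the moment at which its call begins: read the wrist's pose just before it. There is no depth.
- finish_job(): hands the job in; it is judged then, once.
Trained networks look in a picture, given as the dict that the camera call returned (one of the last four; its "shot" number tells which), for a name from the list of things; names that differ only in an ending like _2 or _b are one class to them, and where a whole thing is asked for, a point or a joint stands for the part that bears it (a point fixed in the world has none). Each returns a list of dicts, best first, with "confidence" (0 to 1); they miss things now and then, are a little off and sometimes report something else, mostly with a low value. They report only what shows in the picture. A call takes as long as a camera call.
- boxes_of(picture, name): "position" ([column, row] in pixels, amid what is visible of it).
The state is a dict: "time_s": time; "joints": joint angles; "dq": joint speeds; "tau": joint torques, N m; "eef_pos": TCP position; "ee_rot": TCP orientation; "force": force on the tool from outside, world axes, zero at the start; "wrist_torque": the same for the moment, N m; "grip_width": opening from 0.0 (shut) to 1.0 (fully open); "grip_force": force on a finger pad.
Only numpy, scipy, OpenCV 4.12 (cv2) and the standard library are available. Lean on these libraries where they do the work, as an engineer would, in place of code of your own. Each camera call takes 0.05 s, during which the arm holds its last target. There are 200 camera calls.

## Working session

There is one attempt and no reset: what is moved stays moved. The work goes in short steps, Python scripts to look and compute and a tool call to move; the robot and the scene stay as the last step left them, time stands still between calls to the robot, and variables do not carry over. Pictures are saved under pics/ and viewed, at most 10 in all, crops included, and the job is handed in when it is done.

Besides the shell and the picture viewer there is one more tool, called as name(argument=value, ...) on one line, values as JSON. drive_tool: Moves the arm, as the interface text tells. Shifts and turns lie within -1 to 1; 1 stands for 0.1 m of shift or pi/4 rad of turn. Its arguments: {"type":"object","properties":{"commands":{"type":"string"},"force":{"type":"number"}},"required":["commands"]}

```bash
mkdir -p pics; ls
cat > h.py <<'E'
import numpy as np, cv2
from scipy.spatial.transform import Rotation as R
from rig import *
def rot(a):
    a=np.array(a,float)
    return a if a.shape==(3,3) else R.from_quat(a[[1,2,3,0]]).as_matrix()
def cam(p):
    f=210/np.tan(np.radians(p["fov_y"])/2)
    return f,rot(p["attitude"]),np.array(p["position"],float)
def ray(p,uv):
    f,A,c=cam(p); d=A@np.array([(uv[0]-p["cx"])/f,(uv[1]-p["cy"])/f,1]); return c,d/np.linalg.norm(d)
def at_z(p,uv,z):
    c,d=ray(p,uv); return c+d*(z-c[2])/d[2]
def tri(a,b):
    (c1,d1),(c2,d2)=a,b
    s=np.linalg.lstsq(np.c_[d1,-d2],c2-c1,rcond=None)[0]
    p,q=c1+s[0]*d1,c2+s[1]*d2
    return (p+q)/2,np.linalg.norm(p-q)
def proj(p,X):
    f,A,c=cam(p); q=A.T@(np.array(X)-c); return np.array([q[0]/q[2]*f+p["cx"],q[1]/q[2]*f+p["cy"]])
E
python3 - <<'E'
from h import *
print(sense())
P={}
for n in("side","top"):
    p=P[n]=capture(n); cv2.imwrite(f"pics/{n}0.png",p["pixels"])
    print(n,p["fov_y"],p["cx"],p["cy"],p["position"],p["attitude"],[k for k in p if k!="pixels"])
N=["jug","jug_handle","jug_spout","tin","tin_mouth","mat","oil_bottle","honey_jar","spice_can"]
for n in N:
    b={k:boxes_of(P[k],n)[:2] for k in P}
    for k in b: print(n,k,[(x["position"],round(x["confidence"],2)) for x in b[k]])
    if all(b.values()):
        print("   tri",*tri(*[ray(P[k],b[k][0]["position"]) for k in P]))
E
```

```text
pics
{'time_s': 0.0, 'joints': array([-1.48042519e+00,  3.13474740e-01,  1.49843797e+00, -1.65405991e-05,
        1.33099737e+00, -2.23387055e-01]), 'dq': array([-0.00047489,  0.00210712, -0.00075256,  0.00130308, -0.00020987,
       -0.0004444 ]), 'tau': array([ 1.41973462e-03, -4.12272263e+01, -2.59734374e+01, -1.03356717e-04,
        4.25519320e-03,  2.18953414e-05]), 'eef_pos': array([ 162.00306598, -499.13260768,  247.7220666 ]), 'ee_rot': array([-6.57792634e-04,  9.87719169e-01,  1.56238307e-01,  3.57629099e-05]), 'force': array([-0.37055927,  0.34227267,  0.34347421]), 'wrist_torque': array([0.01914734, 0.02037871, 0.00087184]), 'grip_force': 0.0, 'grip_width': 1.0010258710231994}
side 55.24337829485721 281.2143696891417 211.3464471397229 [584.31374933 508.84685468 729.94949455] [ 0.01804428 -0.04740498  0.94414576 -0.32560091] ['fov_y', 'cx', 'cy', 'position', 'attitude', 'shot']
top 56.308225786414425 276.4401826315778 204.52426503197034 [575.18824659  23.24639328 858.67040832] [ 0.03155513 -0.69931697  0.71325848 -0.03496272] ['fov_y', 'cx', 'cy', 'position', 'attitude', 's
[... 621 characters left out ...]
outh top [([186.2, 206.2], 0.79)]
   tri [651.83160805 207.97787353  37.4276715 ] 1.9869804955567139
mat side [([287.6, 179.1], 0.58), ([282.9, 151.2], 0.18)]
mat top [([357.4, 212.5], 0.68)]
   tri [ 636.85915796 -158.36400167    3.40380964] 3.9288629568212685
oil_bottle side [([279.1, 95.7], 0.57)]
oil_bottle top [([483.4, 178.5], 0.96)]
   tri [ 690.18590139 -405.47497185   65.80649654] 9.887197434285854
honey_jar side [([235.0, 397.3], 0.92)]
honey_jar top [([115.0, 197.0], 0.79)]
   tri [675.5105344  355.87631689  41.75645435] 1.696439606181733
spice_can side [([226.2, 207.4], 0.96)]
spice_can top [([293.6, 153.2], 0.7)]
   tri [759.52234179 -19.5054613   50.11952618] 1.4351033105908224
```

View pics/side0.png

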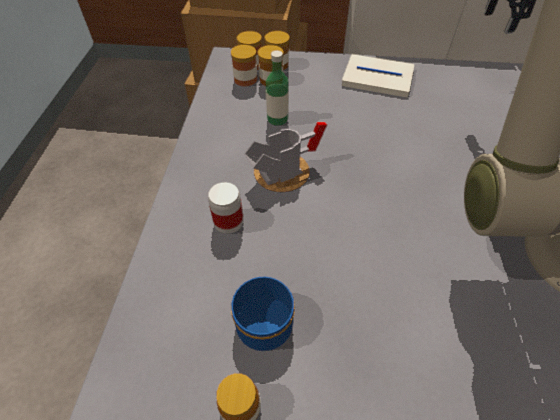

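View pics/top0.png

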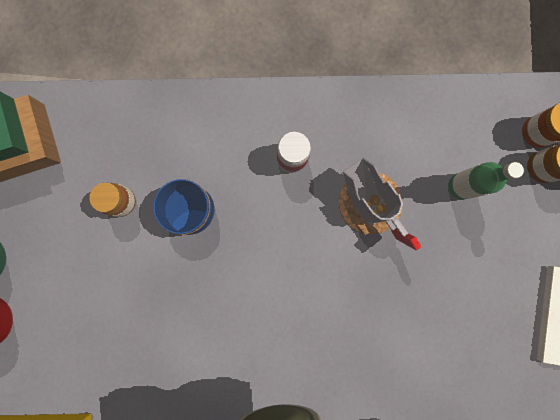

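```bash
cat > m.py <<'E'
from h import *
P={n:capture(n) for n in("side","top")}
def red(p,lo,hi):
    b,g,r=[p["pixels"][...,i].astype(int) for i in range(3)]
    m=((r>110)&(g<50)&(b<50)).astype(np.uint8); m[:, :lo]=0; m[:,hi:]=0
    ys,xs=np.nonzero(m); return np.array([xs.mean(),ys.mean()]),len(xs)
rs,rt=red(P["side"],295,340),red(P["top"],380,440)
print(rs,rt)
H,e=tri(ray(P["side"],rs[0]),ray(P["top"],rt[0])); print("handle",H,e)
hz=at_z(P["top"],rt[0],79);print("handle at z79",hz, at_z(P["side"],rs[0],79))
# tin: blue rim
for k in P:
    b,g,r=[P[k]["pixels"][...,i].astype(int) for i in range(3)]
    m=((b>r+40)&(b>70)).astype(np.uint8)
    c=max(cv2.findContours(m,0,1)[0],key=cv2.contourArea); print(k,"blue bbox",cv2.boundingRect(c),cv2.minEnclosingCircle(c))
E
cat > t.py <<'E'
from m import *
from scipy.optimize import least_squares
# tin: project cylinder outline; compare bbox-filled mask via silhouette contour
def cyl(p,x,y):
    a=np.linspace(0,2*np.pi,60); pts=[proj(p,[x+55*np.cos(t),y+55*np.sin(t),z]) for z in(0,80) for t in a]
    return cv2.boundingRect(np.array(pts,np.float32).round().astype(np.int32))
print({k:cyl(P[k],652,210) for k in P})
np.save("H.npy",H)
for yaw in (30,40,50,60):
    c,s=np.cos(np.radians(yaw)),np.sin(np.radians(yaw)); print(yaw,hz[:2]+95*np.array([c,s]))
big=cv2.resize(P["top"]["pixels"][140:270,300:440],None,fx=5,fy=5,interpolation=cv2.INTER_CUBIC)
cv2.imwrite("pics/jt.png",big[:600])
E
python3 t.py
```

```text
(array([317.36206897, 127.60344828]), 58) (array([411.5, 239.9]), 40)
handle [ 574.72415754 -239.28668319  102.50444609] 3.1103862550586445
handle at z79 [ 573.10632107 -247.42712894   79.        ] [ 575.97822895 -267.33440477   79.        ]
side blue bbox (231, 276, 63, 60) ((262.30950927734375, 305.797607421875), 31.434375762939453)
top blue bbox (153, 179, 56, 55) ((180.61807250976562, 206.44940185546875), 27.84547233581543)
{'side': (229, 276, 65, 76), 'top': (153, 177, 62, 57)}
30 [ 655.37873443 -199.92712894]
40 [ 645.88054317 -186.36230602]
50 [ 634.17114399 -174.65290684]
60 [ 620.60632107 -165.15471558]
```

View pics/jt.png

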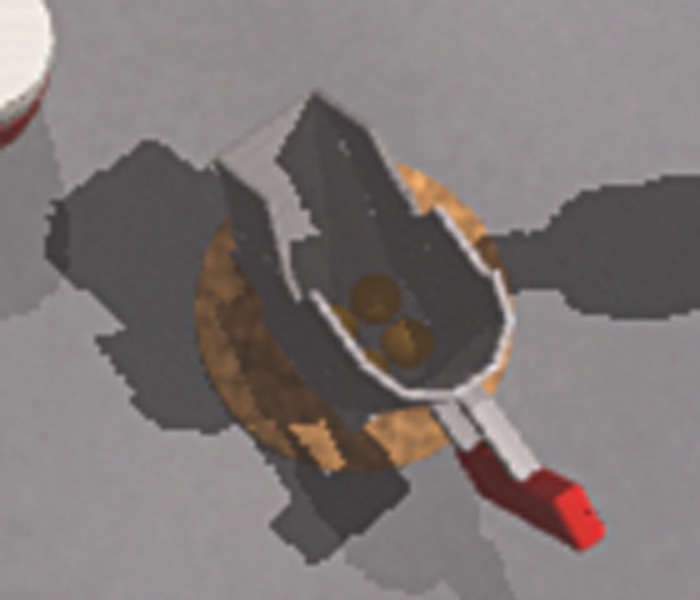

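```bash
cat > f.py <<'E'
from h import *
from scipy.optimize import least_squares
P={n:capture(n) for n in("side","top")}
def redmask(p,x0,x1,y0,y1):
    b,g,r=[p["pixels"][...,i].astype(int) for i in range(3)]
    m=((r>60)&(r>2.2*g)&(r>2.2*b)).astype(np.uint8); k=np.zeros_like(m); k[y0:y1,x0:x1]=m[y0:y1,x0:x1]; return k
M={"side":redmask(P["side"],295,340,110,165),"top":redmask(P["top"],385,435,215,260)}
u=np.array([-.342,0,.94]);v=np.array([.94,0,.342])
bar=np.array([np.array([-95,0,75])+a*40*u+b*13*v+c*np.array([0,7,0]) for a in(-1,1) for b in(-1,1) for c in(-1,1)])
def T(q,X): 
    return (R.from_euler("z",q[2]).apply(X))+[q[0],q[1],4]
def mom(pts=None,m=None):
    if pts is not None:
        h=cv2.convexHull(np.array(pts,np.float32)); k=cv2.moments(h)
    else: k=cv2.moments(m,True)
    c=np.array([k["m10"],k["m01"]])/k["m00"]
    return np.r_[c,k["mu20"]/k["m00"],k["mu11"]/k["m00"],k["mu02"]/k["m00"]],k["m00"]
obs={k:mom(m=M[k]) for k in M}; print(obs)
C=np.array([[363.6,158.4],[343.6,172.0]])-.5+[0,0]
def res(q):
    o=[]
    for k in P:
        d=mom([proj(P[k],X) for X in T(q,bar)])[0]-obs[k][0]
        o+=list(d[:2])+list(.15*d[2:])
    for s,c in zip((-1,1),C):
        o+=list(proj(P["top"],T(q,np.array([[q[3],s*q[5],q[4]]]))[0])-c)
    o+=[(q[3]-75)/20,(q[4]-112)/20,(q[5]-25)/3]
    return np.array(o)
if __name__=="__main__":
    for y0 in(.6,.9,1.2):
        s=least_squares(res,[640,-175,y0,70,112,25],loss="soft_l1"); print(s.cost,s.x[:2],np.degrees(s.x[2]),s.x[3:]); print(res(s.x).round(1))
    q=s.x; np.save("q.npy",q)
    for uv in([339,203.4],[403,203.4],[371,172.4],[371,234.4],[371,203.4]): print("mat",at_z(P["top"],uv,4)[:2])
    print("handle",T(q,np.array([[-95,0,75]])))
    out=[]
    for k,(x0,y0) in {"top":(310,140),"side":(235,100)}.items():
        b=cv2.resize(P[k]["pixels"][y0:y0+120,x0:x0+130],None,fx=3,fy=3,interpolation=cv2.INTER_CUBIC)
        pts=[*T(q,bar),*T(q,np.array([[81.5,23,78],[81.5,-23,78],[-46,0,105],[3,28,4],[-44,0,4]]))]
        for X in pts: cv2.circle(b,tuple(int(z) for z in (proj(P[k],X)-[x0,y0]+.5)*3),2,(0,255,0),-1)
        a=[(proj(P[k],[q[0]+70*np.cos(t),q[1]+70*np.sin(t),4])-[x0,y0]+.5)*3 for t in np.linspace(0,6.28,40)]
        cv2.polylines(b,[np.array(a).astype(np.int32)],True,(255,0,255),1)
        out.append(b)
    cv2.imwrite("pics/fit.png",np.hstack(out))
E
python3 f.py
```

```text
{'side': (array([316.41044776, 135.5261194 ,  18.41362219, -26.55922811,
        67.77916852]), 268.0), 'top': (array([411.50769231, 240.25384615,  37.89609467,  23.49420118,
        22.71248521]), 130.0)}
27.453592028359573 [ 648.46604329 -171.45538895] 31.70633937233614 [ 78.83684727 112.02013213  23.79671271]
[  3.7   4.4   1.2  -0.6   1.  -12.1   3.2   2.8   1.5   1.9   0.5   2.1
  -0.1   1.7   0.2   0.   -0.4]
33.06485098300639 [ 638.47507395 -170.94338683] 51.58804706849016 [ 78.10181436 233.09734358  26.18773361]
[-0.8 -2.5 -0.1  0.   2.4 -0.2 -3.3  7.   1.  -0.2  2.8 -0.7  3.6 11.3
  0.2  6.1  0.4]
87.92264361949657 [ 680.02863751 -197.31885244] 46.92664907113508 [ 87.18142915 130.86429219  27.32518147]
[-14.9  -9.2  -0.    0.2   1.9   9.6 -21.5   6.6   0.4  -0.3   3.1 -16.5
   4.1  -8.8   0.6   0.9   0.8]
mat [ 655.60508603 -118.69365824]
mat [ 652.86295606 -258.98575303]
mat [ 722.92674921 -191.74493948]
mat [ 586.56067086 -185.93316715]
mat [ 654.23445801 -188.81734955]
handle [[ 615.14989886 -266.71445223   79.        ]]
```

View pics/fit.png

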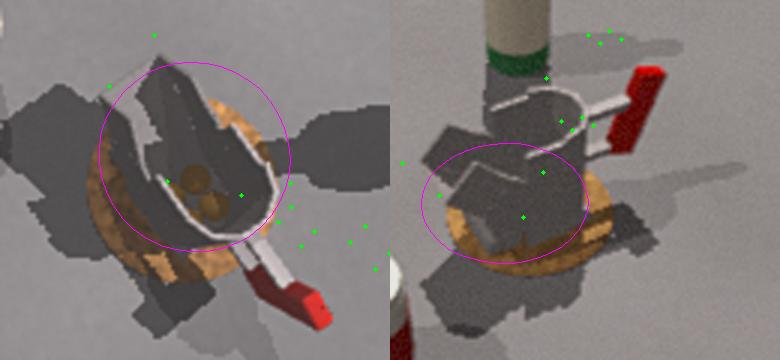

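```bash
sed -i 's/for y0 in(.6,.9,1.2)/for y0 in(.6,.9,1.1,.85)/; s/\[640,-175,y0,70,112,25\],loss="soft_l1"/[652,-187,y0,70,112,25],loss="soft_l1",diff_step=1e-3,x_scale=[10,10,.1,10,10,3]/' f.py; python3 f.py
```

```text
{'side': (array([316.38931298, 135.58015267,  18.00874075, -26.52357089,
        67.93059845]), 262.0), 'top': (array([411.87301587, 240.38888889,  33.52355757,  21.95414462,
        22.30114638]), 126.0)}
10.679260444165823 [ 650.83333736 -187.35319934] 36.42745424165266 [89.79667642 92.9163514  24.36638845]
[ 1.3 -2.   0.9 -0.4  1.2 -1.3 -0.7  5.   1.8  1.3 -0.2 -0.7  0.5  0.5
  0.7 -1.  -0.2]
10.67925889586567 [ 650.83440256 -187.35630515] 36.426469318448476 [89.79814465 92.89960661 24.36674516]
[ 1.3 -2.   0.9 -0.4  1.2 -1.3 -0.7  5.   1.8  1.3 -0.2 -0.7  0.5  0.5
  0.7 -1.  -0.2]
10.679259690780189 [ 650.83230594 -187.35310702] 36.42878543659262 [89.7970729  92.9255913  24.36623418]
[ 1.3 -2.   0.9 -0.4  1.2 -1.3 -0.7  5.   1.8  1.3 -0.2 -0.7  0.5  0.5
  0.7 -1.  -0.2]
10.679267668865375 [ 650.83460191 -187.35620154] 36.426156389154364 [89.79799072 92.89801494 24.36676888]
[ 1.3 -2.   0.9 -0.4  1.2 -1.3 -0.7  5.   1.8  1.3 -0.2 -0.7  0.5  0.5
  0.7 -1.  -0.2]
mat [ 655.60508603 -118.69365824]
mat [ 652.86295606 -258.98575303]
mat [ 722.92674921 -191.74493948]
mat [ 586.56067086 -185.93316715]
mat [ 654.23445801 -188.81734955]
handle [[ 574.39543507 -243.76589728   79.        ]]
```

View pics/fit.png

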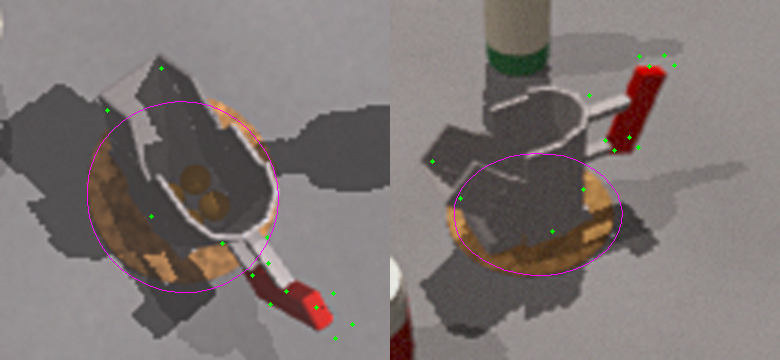

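```bash
cat > g.py <<'E'
from h import *
u20=np.radians(20)
def tool(yaw,tip=0):  # tool rotation gripping handle of jug at yaw, tipped forward (rad)
    z=np.array([np.sin(u20),0,-np.cos(u20)]); y=np.array([0,-1.,0])
    M=np.c_[np.cross(y,z),y,z]
    return R.from_euler("z",yaw)*R.from_euler("y",tip)*R.from_matrix(M)
def delta(p,rt):
    s=sense(); d=(np.array(p)-s["eef_pos"])/100; c=R.from_matrix(rot(s["ee_rot"]))
    w=(rt*c.inv()).as_rotvec()/(np.pi/4)
    print("t",s["time_s"],"shift",d.round(3),"turn",w.round(4),"rows min",np.linalg.norm(d)/.4,np.linalg.norm(w)/.15)
E
python3 -c "
from g import *
y=np.radians(40);t=tool(y);c=np.array([574,-246,79])
delta(c-150*t.as_matrix()[:,2],t)"
```

```text
t 1.3 shift [ 3.727  2.204 -0.283] turn [ 0.2166 -0.3912  0.4843] rows min 10.846845149081945 4.394564965605454
```

drive_tool(commands="0.233 0.138 -0.018 0.0135 -0.0245 0.0303 100;0.233 0.138 -0.018 0.0135 -0.0245 0.0303 100;0.233 0.138 -0.018 0.0135 -0.0245 0.0303 100;0.233 0.138 -0.018 0.0135 -0.0245 0.0303 100;0.233 0.138 -0.018 0.0135 -0.0245 0.0303 100;0.233 0.138 -0.018 0.0135 -0.0245 0.0303 100;0.233 0.138 -0.018 0.0135 -0.0245 0.0303 100;0.233 0.138 -0.018 0.0135 -0.0245 0.0303 100;0.233 0.138 -0.018 0.0135 -0.0245 0.0303 100;0.233 0.138 -0.018 0.0135 -0.0245 0.0303 100;0.233 0.138 -0.018 0.0135 -0.0245 0.0303 100;0.233 0.138 -0.018 0.0135 -0.0245 0.0303 100;0.233 0.138 -0.018 0.0135 -0.0245 0.0303 100;0.233 0.138 -0.018 0.0135 -0.0245 0.0303 100;0.233 0.138 -0.018 0.0135 -0.0245 0.0303 100;0.233 0.138 -0.018 0.0135 -0.0245 0.0303 100;0 0 0 0 0 0 100;0 0 0 0 0 0 100;0 0 0 0 0 0 100", force=40)

```text
time_s: 2.88
eef_pos: [534.5, -278.9, 219.5]
ee_rot: [-0.059, 0.925, 0.337, 0.163]
force: [-0.7, -0.5, 0.8]
grip_width: 0.993
grip_force: 0.0
```

```bash
cat > w.py <<'E'
from g import *
import sys
def wcap():
    s=sense(); p=capture("wrist"); T=np.array(p["tool_from_camera"]); r=rot(s["ee_rot"])
    p["position"]=s["eef_pos"]+r@T[:3,3]; p["attitude"]=r@T[:3,:3]; return s,p
E
python3 - <<'E'
from w import *
s,p=wcap(); np.savez("w1.npz",pix=p["pixels"],pos=p["position"],att=p["attitude"],fov=p["fov_y"],c=[p["cx"],p["cy"]])
print(s["joints"].round(2)); print(np.array(p["tool_from_camera"]).round(2),p["fov_y"])
im=p["pixels"].copy(); q=[651,-187,np.radians(40)]
for X in [[-95,0,75],[-108.7,0,112.6],[-81.3,0,37.4],[-46,0,105],[81.5,23,78],[81.5,-23,78],[-44,0,4]]:
    Y=R.from_euler("z",q[2]).apply(X)+[q[0],q[1],4]; uv=proj(p,Y); print(X,uv.round(0)); cv2.circle(im,tuple(int(v) for v in uv),4,(0,255,0),-1)
cv2.imwrite("pics/w1.png",im)
E
```

```text
[-0.81  0.46  1.4   0.36  1.28 -0.05]
[[   0.     -0.94   -0.33   84.95]
 [   1.      0.     -0.     -0.36]
 [   0.     -0.33    0.94 -125.04]
 [   0.      0.      0.      1.  ]] 61.006391271049644
[-95, 0, 75] [285. 195.]
[-108.7, 0, 112.6] [286. 211.]
[-81.3, 0, 37.4] [284. 182.]
[-46, 0, 105] [286. 125.]
[81.5, 23, 78] [257. -25.]
[81.5, -23, 78] [314. -25.]
[-44, 0, 4] [284. 148.]
```

View pics/w1.png

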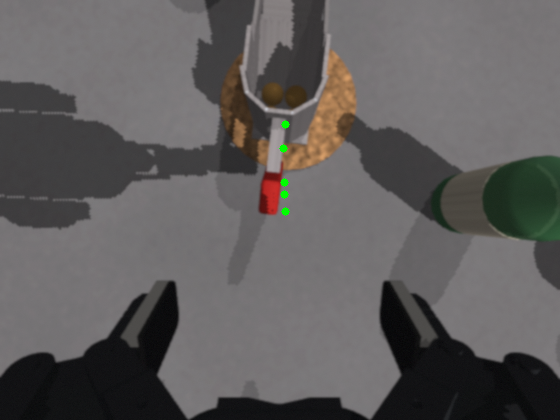

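```bash
cat > k.py <<'E'
from w import *
from f import mom,bar,T
from scipy.optimize import minimize
d=np.load("w1.npz"); p=dict(position=d["pos"],attitude=d["att"],fov_y=float(d["fov"]),cx=d["c"][0],cy=d["c"][1],pixels=d["pix"])
b,g,r=[p["pixels"][...,i].astype(int) for i in range(3)]
m=((r>60)&(r>2.2*g)&(r>2.2*b)).astype(np.uint8); m[:150]=0;m[230:]=0;m[:,:245]=0;m[:,300:]=0
ys,xs=np.nonzero(m); print("red",xs.min(),xs.max(),ys.min(),ys.max(),m.sum())
o=mom(m=m)[0]; print(o.round(1))
for z in(85,95,105): 
    A=at_z(p,(286.5,50),z); B=at_z(p,o[:2],81); v=A-B; print(z,A.round(0),B.round(1),"yaw",np.degrees(np.arctan2(v[1],v[0])))
def cost(q):
    e=mom([proj(p,X) for X in T(q,bar)])[0]-o
    mid=(proj(p,T(q,np.array([[-10,29,98.]]))[0])[0]+proj(p,T(q,np.array([[0,-29,98.]]))[0])[0])/2-286.5
    return (e[:2]**2).sum()+.04*(e[2:]**2).sum()*.25+mid**2
for y0 in(35,45):
    s=minimize(cost,[651,-187,np.radians(y0)],method="Nelder-Mead",options=dict(initial_simplex=np.array([[651,-187,np.radians(y0)],[660,-187,np.radians(y0)],[651,-178,np.radians(y0)],[651,-187,np.radians(y0+8)]]),maxiter=2000))
    q=s.x; e=mom([proj(p,X) for X in T(q,bar)])[0]; print(s.fun,q[:2],np.degrees(q[2]),e.round(1),"handle",T(q,np.array([[-95,0,75]])).round(1))
# mat
hsv=cv2.cvtColor(p["pixels"],cv2.COLOR_BGR2HSV); mm=cv2.inRange(hsv,(8,90,60),(22,255,255)); mm[:60]=0; mm[180:]=0
mm=cv2.morphologyEx(mm,cv2.MORPH_OPEN,np.ones((3,3))); ys,xs=np.nonzero(mm); sel=(xs>200)&(xs<380)
h=cv2.convexHull(np.c_[xs[sel],ys[sel]].astype(np.float32))[:,0]; W=np.array([at_z(p,x,4)[:2] for x in h])
A=np.c_[2*W,np.ones(len(W))]; c=np.linalg.lstsq(A,(W**2).sum(1),rcond=None)[0]; print("mat",c[:2],np.sqrt(c[2]+c[0]**2+c[1]**2))
E
python3 k.py
```

```text
{'side': (array([316.35714286, 135.57518797,  17.93635875, -25.93850698,
        67.04133925]), 266.0), 'top': (array([411.296   , 239.92    ,  39.440384,  23.43168 ,  21.3696  ]), 125.0)}
red 260 281 169 213 739
[270.  192.6  29.7 -14.6 133.2]
85 [ 667. -175.   85.] [ 571.8 -237.8   81. ] yaw 33.40496011600498
95 [ 663. -178.   95.] [ 571.8 -237.8   81. ] yaw 33.236688691938035
105 [ 659. -181.  105.] [ 571.8 -237.8   81. ] yaw 33.053439701767225
187.0782147695144 [ 656.98539005 -184.03529102] 32.04525696408997 [269.  189.6  41.3 -43.1 262.6] handle [[ 576.5 -234.4   79. ]]
187.07797366937547 [ 656.97991224 -184.03701335] 32.05093602260273 [269.  189.6  41.3 -43.1 262.7] handle [[ 576.5 -234.5   79. ]]
mat [ 657.05023226 -187.4567987 ] 68.93946527572042
```

```bash
cat >> k.py <<'E'
print("----")
from f import P,obs
for y in (170,180,190,200,205,210,212,213): 
    x=np.nonzero(m[y])[0]; print(y,x.min() if len(x) else 0,x.max() if len(x) else 0,end="; ")
back=np.array([[-95,0,75]])+40*np.array([-.342,0,.94])-13*np.array([.94,0,.342])
ub=np.nonzero(m[205:211])[1].mean()
def res2(q,full=False):
    e=mom([proj(P["side"],X) for X in T(q,bar)])[0]-obs["side"][0]
    h=np.array([proj(p,X) for X in T(q,bar)])
    k=np.array([proj(p,X) for X in T(q,back+np.array([[0,7,0],[0,-7,0]]))])
    mid=(proj(p,T(q,np.array([[-10,29,98.]]))[0])[0]+proj(p,T(q,np.array([[0,-29,98.]]))[0])[0])/2-286.5
    a=[*(e[:2]*1.0),(h[:,1].max()-213.5)/1.5,(k[:,0].mean()-ub)/1.5,mid/2,(q[0]-657)/4,(q[1]+187.5)/4]
    return np.array(a)
from scipy.optimize import least_squares
s=least_squares(res2,[657,-187,.58],diff_step=1e-3,x_scale=[10,10,.1]); q=s.x
print(q[:2],np.degrees(q[2]),res2(q).round(1),"handle",T(q,np.array([[-95,0,75]])).round(1)); np.save("q.npy",q)
E
python3 k.py | sed -n '/----/,$p'
```

```text
----
170 281 281; 180 263 280; 190 261 279; 200 260 278; 205 260 277; 210 260 276; 212 262 276; 213 267 275; [ 659.50456078 -181.95792854] 33.294221739327206 [-1.1  0.5  0.9 -0.2  0.2  0.6  1.4] handle [[ 580.1 -234.1   79. ]]
```

```bash
python3 -c "
from g import *
y=np.radians(33.3);t=tool(y);c=np.array([579,-235,79]);z=t.as_matrix()[:,2]
print(z);delta(c-75*z,t); delta(c,t)"
```

```text
[ 0.28586295  0.18777686 -0.93969262]
t 3.1333 shift [ 0.231  0.3   -0.702] turn [ 0.001   0.001  -0.1479] rows min 1.994913301198706 0.9857767232555306
t 3.1333 shift [ 0.446  0.441 -1.407] turn [ 0.001   0.001  -0.1479] rows min 3.8509870308755976 0.9857767232555306
```

drive_tool(commands="0.046 0.06 -0.14 0 0 -0.03 100;0.046 0.06 -0.14 0 0 -0.03 100;0.046 0.06 -0.14 0 0 -0.03 100;0.046 0.06 -0.14 0 0 -0.03 100;0.046 0.06 -0.14 0 0 -0.028 100;0 0 0 0 0 0 100;0 0 0 0 0 0 100")

```text
time_s: 3.72
eef_pos: [557.6, -248.6, 149.5]
ee_rot: [-0.05, 0.943, 0.283, 0.166]
force: [0.6, -1.0, 0.1]
grip_width: 1.004
grip_force: 0.0
```

Run:
```python
from w import *
s,p=wcap(); y=np.radians(33.3);t=tool(y);c=np.array([579,-235,79]); delta(c,t); print(s["force"])
im=p["pixels"].copy()
q=[659.5-1.1,-182-.9,y]
for X in [[-95,0,75],[-108.7,0,112.6],[-120.9,7,108.2],[-120.9,-7,108.2],[-96.5,7,117],[-96.5,-7,117],[-46,0,105]]:
    Y=R.from_euler("z",q[2]).apply(X)+[q[0],q[1],4]; uv=proj(p,Y); cv2.circle(im,tuple(int(v) for v in uv),2,(0,255,0),-1)
cv2.imwrite("pics/w2.png",im)
```

```text
t 3.7667 shift [ 0.212  0.141 -0.713] turn [ 0.0016  0.0017 -0.0018] rows min 1.8921200585065419 0.019459277416495016
[ 0.57934249 -0.98932567  0.11090513]
```

View pics/w2.png

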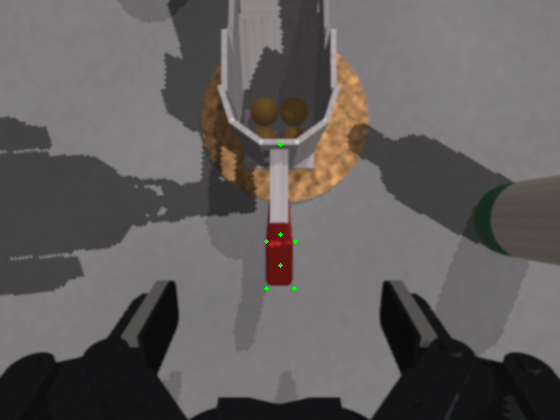

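drive_tool(commands="0.028 0.018 -0.09 0 0 0 100;0.028 0.018 -0.09 0 0 0 100;0.028 0.018 -0.09 0 0 0 100;0.028 0.018 -0.09 0 0 0 100;0.028 0.018 -0.09 0 0 0 100;0.028 0.018 -0.09 0 0 0 100;0.028 0.018 -0.09 0 0 0 100;0.028 0.018 -0.09 0 0 0 100;0 0 0 0 0 0 100;0 0 0 0 0 0 100")

```text
time_s: 4.6
eef_pos: [580.2, -233.9, 77.0]
ee_rot: [-0.05, 0.943, 0.283, 0.166]
force: [-0.1, 0.1, 0.4]
grip_width: 1.0
grip_force: 0.0
```

drive_tool(commands="0 0 0 0 0 0 40;0 0 0 0 0 0 30;0 0 0 0 0 0 20;0 0 0 0 0 0 10;0 0 0 0 0 0 0;0 0 0 0 0 0 0;0 0 0 0 0 0 0;0 0 0 0 0 0 0;0 0 0 0 0 0 0;0 0 0 0 0 0 0;0 0 0 0 0 0 0;0 0 0 0 0 0 0", force=45)

```text
time_s: 5.6
eef_pos: [580.3, -234.2, 77.7]
ee_rot: [-0.049, 0.943, 0.283, 0.167]
force: [-3.2, 1.2, 4.4]
grip_width: 0.16
grip_force: 45.9
```

drive_tool(commands="0 0 0.04 0 0 0 0;0 0 0.08 0 0 0 0;0 0 0.1 0 0 0 0;0 0 0.1 0 0 0 0;0 0 0.1 0 0 0 0;0 0 0.1 0 0 0 0;0 0 0.1 0 0 0 0;0 0 0.1 0 0 0 0;0 0 0.1 0 0 0 0;0 0 0.08 0 0 0 0;0 0 0.06 0 0 0 0;0 0 0.04 0 0 0 0;0 0 0 0 0 0 0;0 0 0 0 0 0 0")

```text
time_s: 6.77
eef_pos: [580.2, -234.1, 177.3]
ee_rot: [-0.05, 0.943, 0.283, 0.166]
force: [-0.8, -0.1, -3.9]
grip_width: 0.161
grip_force: 44.7
```

```bash
cat > j.py <<'E'
from w import *
def jug(s,q0=None):
    # jug pose assuming rigid grasp at handle from tool pose; returns R, origin
    t=R.from_matrix(rot(s["ee_rot"])); J=t*tool(0).inv(); return J,s["eef_pos"]-J.apply([-95+.5,0,75-1])
if __name__=="__main__":
    s=sense(); J,o=jug(s); print(s["time_s"],s["force"].round(1),s["wrist_torque"].round(2),J.as_euler("ZYX",True).round(1),o.round(1))
    im=[]
    for k in("side","wrist"):
        p=wcap()[1] if k=="wrist" else capture(k)
        a=p["pixels"].copy()
        for X in [[-46,0,105],[81.5,23,78],[81.5,-23,78],[-44,0,0],[50,0,0],[-108.7,0,112.6]]: cv2.circle(a,tuple(int(v) for v in proj(p,J.apply(X)+o)),2,(0,255,0),-1)
        im.append(a[60:340,180:460] if k=="side" else a[:,80:480])
    im=[cv2.resize(x,(400,int(x.shape[0]*400/x.shape[1]))) for x in im]; h=min(x.shape[0] for x in im)
    import sys; cv2.imwrite(f"pics/{sys.argv[1]}.png",np.hstack([x[:h] for x in im]))
E
python3 j.py j1
```

```text
6.7667 [-0.8 -0.1 -3.9] [-0.29  0.49 -0.02] [33.4 -0.  -0. ] [ 659.1 -182.2  103.3]
```

View pics/j1.png

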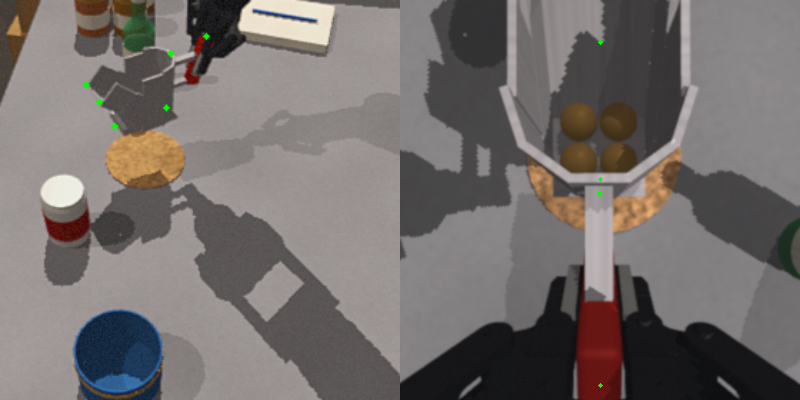

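Run:
```python
from j import *
from scipy.optimize import minimize
def fit(W): 
    A=np.c_[2*W,np.ones(len(W))]; c=np.linalg.lstsq(A,(W**2).sum(1),rcond=None)[0]; return c[:2].round(1),np.sqrt(c[2]+c[0]**2+c[1]**2).round(1)
for k in("side","top"):
    p=capture(k); hsv=cv2.cvtColor(p["pixels"],cv2.COLOR_BGR2HSV)
    c=proj(p,[657,-187,4]); Y,X=np.mgrid[:420,:560]; near=np.hypot(X-c[0],Y-c[1])<60
    mm=(cv2.inRange(hsv,(8,80,60),(22,255,255))*near).astype(np.uint8); mm=cv2.morphologyEx(mm,cv2.MORPH_OPEN,np.ones((3,3)))
    ys,xs=np.nonzero(mm); h=cv2.convexHull(np.c_[xs,ys].astype(np.float32))[:,0]
    print(k,"mat",fit(np.array([at_z(p,x,4)[:2] for x in h])),len(h))
    # tin silhouette: blue hull above band
    b,g,r=[p["pixels"][...,i].astype(int) for i in range(3)]
    m=((b>r+35)&(b>60)).astype(np.uint8); cs=max(cv2.findContours(m,0,1)[0],key=cv2.contourArea); h=cv2.convexHull(cs)[:,0].astype(float)
    W=np.array([at_z(p,x,80)[:2] for x in h]); 
    # the rim outline: fit circle r=55 robustly on points away from the visible outer wall
    from scipy.optimize import least_squares
    s=least_squares(lambda q:np.hypot(*(W-q).T)-55,[652,209],loss="soft_l1",f_scale=1); print(k,"tin",s.x.round(1),s.fun.round(0))
```

```text
side mat (array([ 657.3, -185.6]), np.float64(69.6)) 30
side tin [650.  210.4] [ 1.  0.  0. -0. -0. -0. -0. -0. -0. -1. -1. -1.  0.  1.  1.  0.  0.  1.
  0.  0.  0. -1. -1. -1. -1. -0. -1. -1. -0.  1.  0.  0.  0.  1.]
top mat (array([ 654.6, -185.1]), np.float64(67.3)) 23
top tin [649.6 209.9] [-0. -0. -1. -1. -0. -0. -0.  0.  0. -0.  0.  0.  0. -0. -0. -0. -1. -0.
 -1. -0. -0.  0. -0.  0. -0. -0. -0. -0. -0.  0. -0.  0. -0.]
```

drive_tool(commands="0 0 0.01 0 0 0.03 0;0 0 0.01 0 0 0.06 0;0 0 0.01 0 0 0.09 0;0 0 0.01 0 0 0.09 0;0 0 0.01 0 0 0.09 0;0 0 0.01 0 0 0.09 0;0 0 0.01 0 0 0.09 0;0 0 0.01 0 0 0.09 0;0 0 0.01 0 0 0.09 0;0 0 0.01 0 0 0.09 0;0 0 0 0 0 0.09 0;0 0 0 0 0 0.09 0;0 0 0 0 0 0.09 0;0 0 0 0 0 0.09 0;0 0 0 0 0 0.05 0;0 0 0 0 0 0.038 0;0 0 0 0 0 0 0;0 0 0 0 0 0 0")

```text
time_s: 8.47
eef_pos: [580.3, -234.2, 187.4]
ee_rot: [-0.122, 0.697, 0.696, 0.123]
force: [1.4, -0.9, -2.9]
grip_width: 0.159
grip_force: 44.7
```

```bash
python3 -c "
from j import *
s=sense(); J,o=jug(s); print(J.as_euler('ZYX',True).round(2),o.round(1),s['joints'].round(2)); delta([650,14,178],tool(np.pi/2))"
```

```text
[ 8.993e+01 -2.000e-02 -6.000e-02] [ 580.5 -139.7  113.4] [-0.68  0.67  1.14  0.27  1.55 -0.71]
t 8.4667 shift [ 0.697  2.482 -0.094] turn [-0.0004  0.0013  0.0015] rows min 6.449113641043511 0.013877634158899099
```

drive_tool(commands="0.02 0.074 0 0 0 0 0;0.042 0.148 0 0 0 0 0;0.052 0.185 0 0 0 0 0;0.052 0.185 0 0 0 0 0;0.052 0.185 0 0 0 0 0;0.052 0.185 0 0 0 0 0;0.052 0.185 0 0 0 0 0;0.052 0.185 0 0 0 0 0;0.052 0.185 0 0 0 0 0;0.052 0.185 0 0 0 0 0;0.052 0.185 0 0 0 0 0;0.052 0.185 0 0 0 0 0;0.052 0.185 0 0 0 0 0;0.042 0.148 0 0 0 0 0;0.02 0.074 0 0 0 0 0;0 0 0 0 0 0 0;0 0 0 0 0 0 0;0 0 0 0 0 0 0")

```text
time_s: 9.97
eef_pos: [649.7, 13.0, 187.5]
ee_rot: [-0.122, 0.697, 0.696, 0.123]
force: [0.5, -0.1, -3.4]
grip_width: 0.157
grip_force: 44.7
```

```bash
cat > pour.py <<'E'
from j import *
import sys
def tcp(tip,lz,back=20,x=650,yt=210):
    J=R.from_euler("z",np.pi/2)*R.from_euler("y",np.radians(tip)); return np.array([x,yt-back,lz])+J.apply([-176,0,-4])
s=sense(); J,o=jug(s); print(J.as_euler('ZYX',True).round(2),"lip",(o+J.apply([81.5,0,78])).round(1),s['joints'].round(2))
sched=eval(sys.argv[1]); prev=s["eef_pos"]
for tip,lz in sched:
    c=tcp(tip,lz); print(tip,lz,((c-prev)/100).round(3)); prev=c
E
python3 pour.py "[(4,175),(8,170),(12,165),(16,160),(20,155),(24,150),(28,145),(32,140),(36,135),(40,130)]"
```

```text
[ 8.992e+01 -0.000e+00 -4.000e-02] lip [650.  189.  191.5] [-0.28  0.66  1.17  0.34  1.43 -0.35]
4 175 [ 0.003  0.012 -0.042]
8 170 [0.    0.01  0.072]
12 165 [0.    0.019 0.071]
16 160 [0.    0.027 0.07 ]
20 155 [0.    0.035 0.068]
24 150 [0.    0.043 0.065]
28 145 [0.    0.051 0.062]
32 140 [0.    0.059 0.058]
36 135 [0.    0.066 0.053]
40 130 [0.    0.073 0.049]
```

drive_tool(commands="0.003 0.012 -0.042 -0.0889 0 0 0;0 0.01 0.072 -0.0889 0 0 0;0 0.019 0.071 -0.0889 0 0 0;0 0.027 0.07 -0.0889 0 0 0;0 0.035 0.068 -0.0889 0 0 0;0 0.043 0.065 -0.0889 0 0 0;0 0.051 0.062 -0.0889 0 0 0;0 0.059 0.058 -0.0889 0 0 0;0 0.066 0.053 -0.0889 0 0 0;0 0.073 0.049 -0.0889 0 0 0;0 0 0 0 0 0 0;0 0 0 0 0 0 0")

```text
time_s: 10.97
eef_pos: [650.1, 53.3, 239.7]
ee_rot: [0.122, 0.696, 0.697, -0.122]
force: [-0.3, 0.3, -3.4]
grip_width: 0.157
grip_force: 44.7
```

```bash
python3 pour.py "[(42,127),(44,124),(46,121),(48,118),(50,116),(52,114),(54,112),(56,110),(58,110),(60,110),(62,110),(64,110)]"; python3 j.py j2
```

```text
[ 9.000e+01  3.987e+01 -3.000e-02] lip [650.1 190.9 130. ] [ 0.03  0.64  1.05 -0.35  1.46  0.07]
42 127 [-0.001  0.032  0.021]
44 124 [0.    0.041 0.016]
46 121 [0.    0.042 0.014]
48 118 [0.    0.044 0.013]
50 116 [0.    0.045 0.021]
52 114 [0.    0.047 0.02 ]
54 112 [0.    0.048 0.018]
56 110 [0.    0.05  0.016]
58 110 [0.    0.051 0.035]
60 110 [0.    0.052 0.033]
62 110 [0.    0.053 0.031]
64 110 [0.    0.054 0.029]
10.9667 [-0.3  0.3 -3.4] [ 0.16 -0.04 -0.03] [90.  39.9 -0. ] [650.1  78.4 122.3]
```

View pics/j2.png

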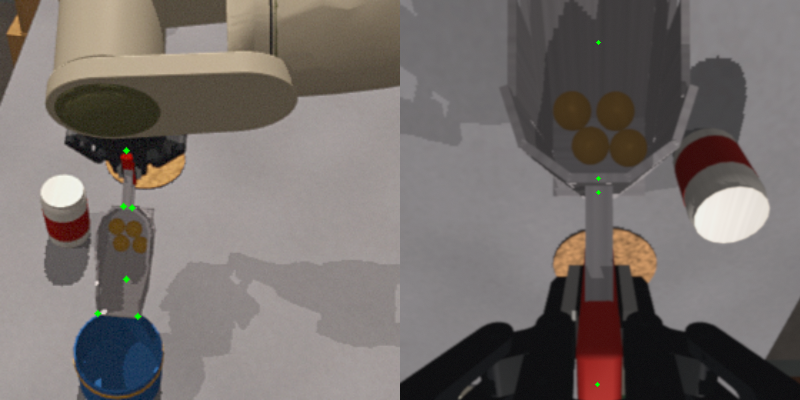

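drive_tool(commands="0 0.032 0.021 -0.0444 0 0 0;0 0.041 0.016 -0.0444 0 0 0;0 0.042 0.014 -0.0444 0 0 0;0 0.044 0.013 -0.0444 0 0 0;0 0.045 0.021 -0.0444 0 0 0;0 0 0 0 0 0 0;0 0 0 0 0 0 0;0 0 0 0 0 0 0;0 0 0 0 0 0 0;0 0 0 0 0 0 0;0 0 0 0 0 0 0")

```text
time_s: 11.98
eef_pos: [650.2, 73.1, 248.7]
ee_rot: [0.183, 0.683, 0.683, -0.182]
force: [-0.6, -1.0, -2.8]
grip_width: 0.157
grip_force: 44.8
```

drive_tool(commands="0 0.047 0.02 -0.0444 0 0 0;0 0.048 0.018 -0.0444 0 0 0;0 0.05 0.016 -0.0444 0 0 0;0 0.051 0.035 -0.0444 0 0 0;0 0.052 0.033 -0.0444 0 0 0;0 0.053 0.031 -0.0444 0 0 0;0 0.054 0.029 -0.0444 0 0 0;0 0 0 0 0 0 0;0 0 0 0 0 0 0;0 0 0 0 0 0 0;0 0 0 0 0 0 0;0 0 0 0 0 0 0;0 0 0 0 0 0 0;0 0 0 0 0 0 0;0 0 0 0 0 0 0")

```text
time_s: 13.23
eef_pos: [650.2, 109.0, 266.9]
ee_rot: [0.265, 0.656, 0.656, -0.264]
force: [0.4, 0.1, -3.2]
grip_width: 0.156
grip_force: 44.9
```

```bash
python3 j.py j3; python3 pour.py "[]"
```

```text
13.2333 [ 0.4  0.1 -3.2] [ 0.51 -0.    0.02] [89.9 64.  -0.1] [650.3  84.  149.5]
[89.91 63.96 -0.13] lip [650.3 189.9 110.4] [ 0.23  0.77  0.91 -0.74  1.66  0.24]
```

View pics/j3.png

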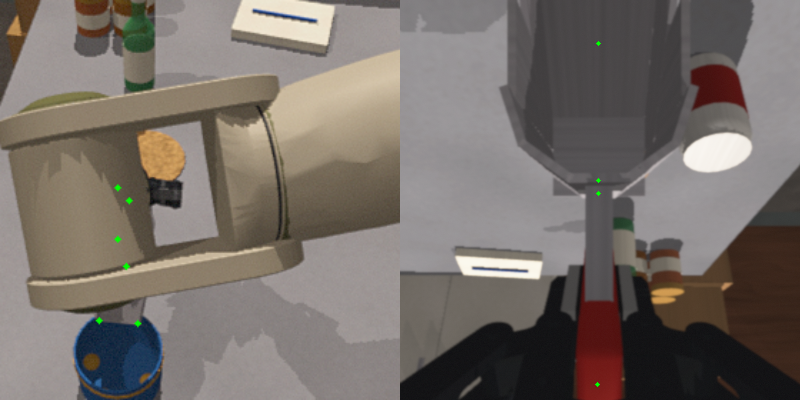

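```bash
python3 pour.py "[(60,112),(56,114),(52,117),(48,121),(44,126),(40,131),(36,136),(32,141),(28,146),(24,151),(20,157),(16,163),(12,169),(8,175),(4,181),(0,186)]"
```

```text
[89.91 63.96 -0.13] lip [650.3 189.9 110.4] [ 0.23  0.77  0.91 -0.74  1.66  0.24]
60 112 [-0.001 -0.105 -0.044]
56 114 [ 0.    -0.103 -0.047]
52 117 [ 0.    -0.098 -0.044]
48 121 [ 0.    -0.092 -0.041]
44 126 [ 0.    -0.086 -0.037]
40 131 [ 0.    -0.08  -0.043]
36 136 [ 0.    -0.073 -0.049]
32 141 [ 0.    -0.066 -0.053]
28 146 [ 0.    -0.059 -0.058]
24 151 [ 0.    -0.051 -0.062]
20 157 [ 0.    -0.043 -0.055]
16 163 [ 0.    -0.035 -0.058]
12 169 [ 0.    -0.027 -0.06 ]
8 175 [ 0.    -0.019 -0.061]
4 181 [ 0.    -0.01  -0.062]
0 186 [ 0.    -0.001 -0.073]
```

drive_tool(commands="0 -0.105 -0.044 0.0889 0 0 0;0 -0.103 -0.047 0.0889 0 0 0;0 -0.098 -0.044 0.0889 0 0 0;0 -0.092 -0.041 0.0889 0 0 0;0 -0.086 -0.037 0.0889 0 0 0;0 -0.08 -0.043 0.0889 0 0 0;0 -0.073 -0.049 0.0889 0 0 0;0 -0.066 -0.053 0.0889 0 0 0;0 -0.059 -0.058 0.0889 0 0 0;0 -0.051 -0.062 0.0889 0 0 0;0 -0.043 -0.055 0.0889 0 0 0;0 -0.035 -0.058 0.0889 0 0 0;0 -0.027 -0.06 0.0889 0 0 0;0 -0.019 -0.061 0.0889 0 0 0;0 -0.01 -0.062 0.0889 0 0 0;0 0 -0.073 0.0889 0 0 0;0 0 0 0 0 0 0;0 0 0 0 0 0 0")

```text
time_s: 14.83
eef_pos: [650.0, 13.7, 181.7]
ee_rot: [-0.122, 0.697, 0.696, 0.122]
force: [-0.2, 0.4, -2.2]
grip_width: 0.157
grip_force: 44.8
```

Run:
```python
from j import *
s=sense(); J,o=jug(s); print(s["time_s"],J.as_euler('ZYX',True).round(2),o.round(1))
for k in("side","top","wrist"):
    p=capture(k) if k!="wrist" else wcap()[1]
    b=boxes_of(p,"praline1"); print(k,[(np.round(x["position"]),round(x["confidence"],2),at_z(p,x["position"],15)[:2].round(0)) for x in b])
g=[656.5,-186,4]; off=s["eef_pos"]-o; delta(np.array(g)+[off[0],off[1],off[2]],tool(np.pi/2))
```

```text
14.8333 [8.992e+01 9.000e-02 2.000e-02] [650.1 108.1 107.5]
side [(array([243., 313.]), 0.41, array([690., 202.]))]
top [(array([172., 198.]), 0.66, array([672., 245.]))]
wrist []
t 15.1333 shift [ 0.061 -2.954 -1.045] turn [ 0.0004  0.0022 -0.0004] rows min 7.834962388916556 0.015444817734036451
```

drive_tool(commands="0.003 -0.08 0 0 0 0 0;0.004 -0.14 0 0 0 0 0;0.004 -0.18 0 0 0 0 0;0.004 -0.18 0 0 0 0 0;0.004 -0.18 0 0 0 0 0;0.004 -0.18 0 0 0 0 0;0.004 -0.18 0 0 0 0 0;0.004 -0.18 0 0 0 0 0;0.004 -0.18 0 0 0 0 0;0.004 -0.18 0 0 0 0 0;0.004 -0.18 0 0 0 0 0;0.004 -0.18 0 0 0 0 0;0.004 -0.18 0 0 0 0 0;0.004 -0.18 0 0 0 0 0;0.003 -0.18 0 0 0 0 0;0.003 -0.18 0 0 0 0 0;0 -0.14 0 0 0 0 0;0 -0.074 0 0 0 0 0;0 0 0 0 0 0 0;0 0 0 0 0 0 0")

```text
time_s: 16.8
eef_pos: [656.2, -281.1, 181.8]
ee_rot: [-0.123, 0.697, 0.696, 0.124]
force: [-0.5, -0.7, -2.7]
grip_width: 0.154
grip_force: 44.8
```

Run:
```python
from j import *
s=sense(); J,o=jug(s); print(s["time_s"],J.as_euler('ZYX',True).round(2),o.round(1),s["force"].round(1))
for k in("side","top"):
    p=capture(k); hsv=cv2.cvtColor(p["pixels"],cv2.COLOR_BGR2HSV); c=proj(p,[650,210,40])
    Y,X=np.mgrid[:420,:560]; m=(cv2.inRange(hsv,(8,80,40),(28,255,255))*(np.hypot(X-c[0],Y-c[1])<45)).astype(np.uint8)
    n,_,st,ce=cv2.connectedComponentsWithStats(m); print(k,[(tuple(st[i][2:]),ce[i].round(0),at_z(p,ce[i],15)[:2].round(0)) for i in range(1,n) if st[i][4]>8])
    b=boxes_of(p,"praline1"); print([(np.round(x["position"]),round(x["confidence"],2)) for x in b])
```

```text
16.8 [ 8.995e+01 -7.000e-02 -4.000e-02] [ 656.3 -186.5  107.9] [-0.5 -0.7 -2.7]
side [((np.int32(11), np.int32(12), np.int32(105)), array([244., 310.]), array([689., 196.])), ((np.int32(61), np.int32(29), np.int32(144)), array([266., 331.]), array([643., 232.])), ((np.int32(8), np.int32(7), np.int32(31)), array([281., 323.]), array([617., 215.]))]
[(array([283., 115.]), 0.61)]
top [((np.int32(7), np.int32(7), np.int32(9)), array([202., 188.]), array([694., 178.])), ((np.int32(10), np.int32(9), np.int32(71)), array([194., 191.]), array([688., 197.])), ((np.int32(14), np.int32(36), np.int32(48)), array([205., 215.]), array([635., 172.])), ((np.int32(10), np.int32(10), np.int32(77)), array([170., 202.]), array([666., 247.])), ((np.int32(10), np.int32(10), np.int32(75)), array([169., 212.]), array([642., 250.])), ((np.int32(10), np.int32(10), np.int32(77)), array([182., 227.]), array([611., 222.]))]
[(array([190., 190.]), 0.45), (array([170., 213.]), 0.45)]
```

drive_tool(commands="0 0 -0.05 0 0 0 0;0 0 -0.09 0 0 0 0;0 0 -0.1 0 0 0 0;0 0 -0.1 0 0 0 0;0 0 -0.1 0 0 0 0;0 0 -0.1 0 0 0 0;0 0 -0.1 0 0 0 0;0 0 -0.1 0 0 0 0;0 0 -0.08 0 0 0 0;0 0 -0.06 0 0 0 0;0 0 -0.05 0 0 0 0;0 0 -0.04 0 0 0 0;0 0 -0.03 0 0 0 0;0 0 -0.02 0 0 0 0;0 0 -0.015 0 0 0 0;0 0 0 0 0 0 0;0 0 0 0 0 0 0")

```text
time_s: 18.42
eef_pos: [656.3, -281.0, 78.8]
ee_rot: [-0.123, 0.696, 0.696, 0.123]
force: [-0.0, -0.5, -2.7]
grip_width: 0.16
grip_force: 44.8
```

drive_tool(commands="0 0 -0.005 0 0 0 0;0 0 -0.005 0 0 0 0;0 0 -0.003 0 0 0 0;0 0 0 0 0 0 0;0 0 0 0 0 0 0")

```text
time_s: 18.83
eef_pos: [656.4, -281.1, 77.8]
ee_rot: [-0.122, 0.696, 0.696, 0.124]
force: [0.3, -0.6, 0.3]
grip_width: 0.159
grip_force: 45.3
```

drive_tool(commands="0 0 0 0 0 0 25;0 0 0 0 0 0 40;0 0 0 0 0 0 60;0 0 0 0 0 0 80;0 0 0 0 0 0 100;0 0 0 0 0 0 100;0 0 0 0 0 0 100;0 0 0 0 0 0 100;0 0 0 0 0 0 100")

```text
time_s: 19.58
eef_pos: [656.3, -281.0, 77.3]
ee_rot: [-0.123, 0.696, 0.696, 0.123]
force: [-0.1, 0.7, 0.5]
grip_width: 0.996
grip_force: 0.0
```

drive_tool(commands="0 -0.017 0.047 0 0 0 100;0 -0.034 0.094 0 0 0 100;0 -0.034 0.094 0 0 0 100;0 -0.034 0.094 0 0 0 100;0 -0.034 0.094 0 0 0 100;0 -0.034 0.094 0 0 0 100;0 -0.034 0.094 0 0 0 100;0 -0.034 0.094 0 0 0 100;0 -0.034 0.094 0 0 0 100;0 0 0.1 0 0 0 100;0 0 0.1 0 0 0 100;0 0 0.1 0 0 0 100;0 0 0.1 0 0 0 100;0 0 0.05 0 0 0 100;0 0 0 0 0 0 100;0 0 0 0 0 0 100;0 0 0 0 0 0 100;0 0 0 0 0 0 100;0 0 0 0 0 0 100;0 0 0 0 0 0 100")

```text
time_s: 21.25
eef_pos: [656.2, -309.8, 201.8]
ee_rot: [-0.123, 0.697, 0.696, 0.123]
force: [-0.8, -0.1, -0.1]
grip_width: 0.999
grip_force: 0.0
```

Run:
```python
from j import *
s=sense(); print(s["time_s"],s["eef_pos"].round(0),s["force"].round(1))
y=np.pi/2; J=R.from_euler("z",y)
s,p=wcap(); P={"side":capture("side"),"wrist":p}
for k,p in P.items():
    b,g,r=[p["pixels"][...,i].astype(int) for i in range(3)]; m=((r>60)&(r>2.2*g)&(r>2.2*b)).astype(np.uint8)
    n,_,st,ce=cv2.connectedComponentsWithStats(m); print(k,"red",[(st[i][2:].tolist(),ce[i].round(1)) for i in range(1,n) if st[i][4]>60],"expect centre",proj(p,J.apply([-95,0,75])+[656.3,-186.5,4]).round(1),"top",proj(p,J.apply([-108.7,0,112.6])+[656.3,-186.5,4]).round(1))
p=P["side"]
for n,o in(("oil_bottle",[279.1,95.7]),("honey_jar",[235,397.3]),("spice_can",[226.2,207.4]),("tin",[257.3,311.6])):
    x=boxes_of(p,n); print(n,x[0]["position"] if x else None,o)
```

```text
21.25 [ 656. -310.  202.] [-0.8 -0.1 -0.1]
side red [([6, 15, 70], array([285.9, 111.5])), ([31, 22, 370], array([227.6, 219.6]))] expect centre [285.4 121.8] top [286. 106.]
wrist red [([20, 49, 936], array([279.5, 243.2]))] expect centre [278.8 227. ] top [278.8 250. ]
oil_bottle [278.8, 95.8] [279.1, 95.7]
honey_jar [237.5, 396.0] [235, 397.3]
spice_can [224.1, 207.4] [226.2, 207.4]
tin [261.4, 312.5] [257.3, 311.6]
```

```bash
python3 -c "
from rig import *
print(finish_job())"
```

```text
the job is handed in; nothing more can be done
None
```

I handed the job in at about 21 s, without a verdict coming back: the top camera showed all four pralines in the tin, the empty jug is upright and released on its mat, and the oil bottle, honey jar, spice can and tin showed no visible shift.

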